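# Set out the height masters along the setting row

## Task

Set out the four steel setting cylinders for the height gauge run: stand one upright in the middle of each rubber pad of the row, in rising order of size, the smallest on the pad next to the steel zero block and the largest on the pad farthest from it. Set each one down gently, without dropping it, and leave the glass optical flat where it lies.

Things in the scene. Friction and masses are not known exactly. Their poses are not given: they have to be found in the camera images.
- master_1: smallest of four bright steel setting cylinders, standing upright: 24 mm diameter, 30 mm high, with a thin dark line round its middle and a black dot (the bore) in its top; loose, about 0.07 kg. Origin: centre of its underside; z runs up its axis. It stands on the bare plate (height 0) at the start.
- master_2: second smallest of four bright steel setting cylinders, standing upright: 29 mm diameter, 45 mm high, with a thin dark line round its middle and a black dot (the bore) in its top; loose, about 0.14 kg. Origin: centre of its underside; z runs up its axis. It stands on the bare plate (height 0) at the start.
- master_3: second largest of four bright steel setting cylinders, standing upright: 34 mm diameter, 60 mm high, with a thin dark line round its middle and a black dot (the bore) in its top; loose, about 0.24 kg. Origin: centre of its underside; z runs up its axis. It stands on the bare plate (height 0) at the start.
- master_4: largest of four bright steel setting cylinders, standing upright: 39 mm diameter, 75 mm high, with a thin dark line round its middle and a black dot (the bore) in its top; loose, about 0.36 kg. Origin: centre of its underside; z runs up its axis. It stands on the bare plate (height 0) at the start.
- pad_a: black round rubber pad, 50 mm diameter, 4 mm thick, at the left end of the row as seen from the robot, fixed on a 6 mm thick aluminium strip (285 mm by 60 mm). Origin: centre of its underside; its top, 4 mm above that, is 10 mm above the plate. The four pads lie in a straight line 75 mm apart along the strip's length; y is along the row towards pad_a's end, x across it.
- pad_b: black round rubber pad, 50 mm diameter, 4 mm thick, second from the left as seen from the robot, fixed on a 6 mm thick aluminium strip (285 mm by 60 mm). Origin: centre of its underside; its top, 4 mm above that, is 10 mm above the plate. The four pads lie in a straight line 75 mm apart along the strip's length; y is along the row towards pad_a's end, x across it.
- pad_c: black round rubber pad, 50 mm diameter, 4 mm thick, third from the left as seen from the robot, fixed on a 6 mm thick aluminium strip (285 mm by 60 mm). Origin: centre of its underside; its top, 4 mm above that, is 10 mm above the plate. The four pads lie in a straight line 75 mm apart along the strip's length; y is along the row towards pad_a's end, x across it.
- pad_d: black round rubber pad, 50 mm diameter, 4 mm thick, at the right end of the row as seen from the robot, fixed on a 6 mm thick aluminium strip (285 mm by 60 mm). Origin: centre of its underside; its top, 4 mm above that, is 10 mm above the plate. The four pads lie in a straight line 75 mm apart along the strip's length; y is along the row towards pad_a's end, x across it.
- zero_block: fixed steel block 40 by 40 mm and 40 mm high with a brass button (24 mm diameter, 8 mm high) on top; it stands just off one end of the strip, in line with the pads, 75 mm from the centre of the end pad: sometimes at pad_a's end, sometimes at pad_d's (at the other end lies only a flat grey plastic plate). Origin: centre of its underside.
- optical_flat: optical flat: amber glass disc with a brass rim, 50 mm diameter, 12 mm thick, lying loose on the plate among the cylinders. Not to be disturbed. Origin: centre of its underside.
Not all that is in view belongs to the job. What is shaped like the master_4 but green or purple is not meant.

How it is judged (in metres and radians):
At the end, for the whole second after the job is handed in: Each cylinder stands upright (within 0.1 rad) on its own pad, its centre within 12 mm of the pad's centre, in rising order of size counted from the zero block (smallest on the pad next to it, largest on the farthest), all at rest (((horizontal distance between zero_block and pad_a below 0.11 m and horizontal distance between master_1 and pad_a below 0.012 m and z of master_1 in the frame of pad_a between 0.001 and 0.008 m and horizontal distance between master_2 and pad_b below 0.012 m and z of master_2 in the frame of pad_b between 0.001 and 0.008 m and horizontal distance between master_3 and pad_c below 0.012 m and z of master_3 in the frame of pad_c between 0.001 and 0.008 m and horizontal distance between master_4 and pad_d below 0.012 m and z of master_4 in the frame of pad_d between 0.001 and 0.008 m) or (horizontal distance between zero_block and pad_d below 0.11 m and horizontal distance between master_1 and pad_d below 0.012 m and z of master_1 in the frame of pad_d between 0.001 and 0.008 m and horizontal distance between master_2 and pad_c below 0.012 m and z of master_2 in the frame of pad_c between 0.001 and 0.008 m and horizontal distance between master_3 and pad_b below 0.012 m and z of master_3 in the frame of pad_b between 0.001 and 0.008 m and horizontal distance between master_4 and pad_a below 0.012 m and z of master_4 in the frame of pad_a between 0.001 and 0.008 m)) and angle between each of master_1, master_2, master_3, master_4's own z axis and vertical below 0.1 rad and linear speed of each of master_1, master_2, master_3, master_4 below 0.02 m/s and angular speed of each of master_1, master_2, master_3, master_4 below 0.2 rad/s); the robot touches nothing.
It fails at once if the optical flat is moved more than 15 mm or tipped more than 0.3 rad (distance of optical_flat from where it was at the start of the episode above 0.015 m or angle between optical_flat's own z axis and vertical above 0.3 rad).
It fails at once if a cylinder comes down on a pad faster than 0.5 m/s (dropped from more than about 15 mm) ((horizontal distance between master_1 and pad_a below 0.03 m and z of master_1 in the frame of pad_a below 0.02 m and linear speed of master_1 above 0.5 m/s) or (horizontal distance between master_1 and pad_b below 0.03 m and z of master_1 in the frame of pad_b below 0.02 m and linear speed of master_1 above 0.5 m/s) or (horizontal distance between master_1 and pad_c below 0.03 m and z of master_1 in the frame of pad_c below 0.02 m and linear speed of master_1 above 0.5 m/s) or (horizontal distance between master_1 and pad_d below 0.03 m and z of master_1 in the frame of pad_d below 0.02 m and linear speed of master_1 above 0.5 m/s) or (horizontal distance between master_2 and pad_a below 0.03 m and z of master_2 in the frame of pad_a below 0.02 m and linear speed of master_2 above 0.5 m/s) or (horizontal distance between master_2 and pad_b below 0.03 m and z of master_2 in the frame of pad_b below 0.02 m and linear speed of master_2 above 0.5 m/s) or (horizontal distance between master_2 and pad_c below 0.03 m and z of master_2 in the frame of pad_c below 0.02 m and linear speed of master_2 above 0.5 m/s) or (horizontal distance between master_2 and pad_d below 0.03 m and z of master_2 in the frame of pad_d below 0.02 m and linear speed of master_2 above 0.5 m/s) or (horizontal distance between master_3 and pad_a below 0.03 m and z of master_3 in the frame of pad_a below 0.02 m and linear speed of master_3 above 0.5 m/s) or (horizontal distance between master_3 and pad_b below 0.03 m and z of master_3 in the frame of pad_b below 0.02 m and linear speed of master_3 above 0.5 m/s) or (horizontal distance between master_3 and pad_c below 0.03 m and z of master_3 in the frame of pad_c below 0.02 m and linear speed of master_3 above 0.5 m/s) or (horizontal distance between master_3 and pad_d below 0.03 m and z of master_3 in the frame of pad_d below 0.02 m and linear speed of master_3 above 0.5 m/s) or (horizontal distance between master_4 and pad_a below 0.03 m and z of master_4 in the frame of pad_a below 0.02 m and linear speed of master_4 above 0.5 m/s) or (horizontal distance between master_4 and pad_b below 0.03 m and z of master_4 in the frame of pad_b below 0.02 m and linear speed of master_4 above 0.5 m/s) or (horizontal distance between master_4 and pad_c below 0.03 m and z of master_4 in the frame of pad_c below 0.02 m and linear speed of master_4 above 0.5 m/s) or (horizontal distance between master_4 and pad_d below 0.03 m and z of master_4 in the frame of pad_d below 0.02 m and linear speed of master_4 above 0.5 m/s)).
It also fails if it takes over 93 s, if anything falls off the work surface, if the arm or the gripper's body presses on something with over 40 N, if the wrist force passes 120 N, or if a joint passes its speed limit or range.

## Robot

A 7-joint arm with a two-finger parallel gripper is mounted at the origin on the work surface. World frame = base frame: x ahead of the robot, y to its left, z up, the work surface at z = 0. Lengths are in mm, angles in rad, forces in N, time in s.
With the tool pointing down it reaches from about 400 to 875 mm from the base axis. Payload 19.3 kg.
Tool frame: the origin (TCP) lies midway between the tips of the shut fingers; the grasp point (between the pads) lies 19 mm behind it; z points along the fingers, y is the line along which they close (so a half turn about z gives the same grasp; the last joint's range is limited). The gripper opens to 85 mm and grips with 20 to 120 N. Pads are 22 mm wide; open, the fingers measure 114 mm over their backs; the gripper's body (76 mm by 85 mm) begins 54 mm behind the grasp point. The pads swing forward as they close: fully open they stand 13 mm farther back than shut.
Start: joints at [-1.342, 0.521, -0.036, 1.599, 0.021, 1.021, -0.113], TCP at [184.002, 597.292, 231.291] pointing down, gripper open.
Joint ranges: [-2.91, 2.91], [-0.3, 2.13], [-1.5, 1.42], [0.17, 2.43], [-1.26, 4.41], [0.16, 1.93], [-2.52, 2.52]. Speed limits (rad/s): [1.89, 1.89, 2.39, 2.39, 3.01, 3.01, 3.01].

## Interface

Orientations are given as a unit quaternion [w, x, y, z].
In Python, from cell import ctrl, cams gives the robot as it stands.
- The arm moves only by the tool servo_tool, never from a script. Its argument "plan" is a list of rows, each a list of 7 numbers: the shift along the world's x, y, z scaled (see below), then the turn, a rotation vector about the world's x, y, z scaled (see below), then the opening, from 0 (shut) to 1 (fully open). A call has exactly 5 rows; each row is the pose to reach, as a shift and turn from the pose commanded when the call began; what a row does not reach only later rows make up. The controller multiplies each number of a shift by 300 mm and each number of a turn by 45 degrees. A row lasts 1/8 s, in which the tool goes at most 62.5 mm and 10.7 degrees, less where a joint would pass 70% of its speed; a pose out of reach is approached as far as the arm can. A call with a number of a shift or a turn outside -1 to 1 is refused whole. A call with a gripper value outside its range is refused whole. The fingers move at their own pace and stop on an object; the grip force is fixed at half the most. Time passes only in rows, so rows that repeat a pose let the fingers close, or fill a call up. It gives the time, the measured TCP pose, the force, the opening and the grip force at its end, in the units of the state.
- ctrl.get_state(): the state, without advancing time (a new reading comes with each control period).
- cams.snapshot(name): name is "scene" or "top" or "wrist"; returns the picture (480x640x3 uint8, blue, green, red); there is no depth.
- cams.get_calibration(name): a dict with "fx", "fy", "cx", "cy" (pixels), "world_from_camera" (4x4, takes a point from camera to world coordinates). Camera axes: x right, y down, z forward; pixel columns grow to the right and rows downward; lengths in mm; the calibration is good to about 2 mm. A picture is of the moment at which its call begins: read the wrist's pose just before it. get_calibration takes no time and is no camera call; for the wrist camera it gives the pose at the moment of the call.
- ctrl.sign_off(): hands the job in; it is judged then, once.
The state is a dict: "time": time; "qpos": joint angles; "dq": joint speeds; "joint_torque": joint torques, N m; "position": TCP position; "orientation": TCP orientation; "wrist_force": force on the tool from outside, world axes, zero at the start; "moment": the same for the moment, N m; "grip_width": finger opening in mm; "finger_force": force on a finger pad.
Only numpy, scipy, OpenCV 4.12 (cv2) and the standard library are available. Lean on these libraries where they do the work, as an engineer would, in place of code of your own. Each camera call takes 0.05 s, during which the arm holds its last target. There are 200 camera calls.

## Working session

There is one attempt and no reset: what is moved stays moved. The work goes in short steps, Python scripts to look and compute and a tool call to move; the robot and the scene stay as the last step left them, time stands still between calls to the robot, and variables do not carry over. Pictures are saved under pics/ and viewed, at most 14 in all, crops included, and the job is handed in when it is done.

Besides the shell and the picture viewer there is one more tool, called after "Request:" as a command line: name --pt "numbers of a row" for each row, then --argument value for the rest. servo_tool: Moves the arm, as the interface text tells. Its arguments: {"type":"object","properties":{"plan":{"type":"array","items":{"type":"array","items":{"type":"number","minimum":-1,"maximum":1}}}},"required":["plan"]}

```bash
mkdir -p pics; python3 - <<'E'
from cell import ctrl,cams
import cv2
s=ctrl.get_state();print(s)
for n in("top","scene"):
    cv2.imwrite(f"pics/{n}0.png",cams.snapshot(n)); print(n,cams.get_calibration(n))
E
```

```text
{'time': 0.0, 'qpos': array([-1.34222278,  0.5220417 , -0.03631395,  1.60000612,  0.02119725,
        1.02111619, -0.11279538]), 'dq': array([ 0.00078415, -0.00104145,  0.00132125,  0.0004486 ,  0.00163137,
       -0.00034979,  0.00040188]), 'joint_torque': array([-8.38608048e-04, -9.27101469e+01,  1.97927959e+00, -3.69927907e+01,
        1.78068416e-02,  8.25522118e-03, -5.88291016e-06]), 'position': array([183.90860915, 596.96618066, 230.70931192]), 'orientation': array([-4.35763363e-05,  1.48840874e-01,  9.88860982e-01, -5.91629199e-04]), 'wrist_force': array([-0.83575524,  0.51600867, -0.42105567]), 'moment': array([-0.03585551, -0.00855119, -0.00712796]), 'finger_force': 0.0, 'grip_width': 85.34596505217824}
top {'fx': 555.9782667928905, 'fy': 555.9782667928905, 'cx': 322.53994324573443, 'cy': 242.03107356852053, 'world_from_camera': array([[-2.80508198e-02, -9.89485691e-01,  1.41884523e-01,
         4.21294159e+02],
       [-9.99287760e-01,  2.41737858e-02, -2.89758577e-02,
         2.08336311e+01],
       [ 2.52413105e-02, -1.42596264e-01, -9.89459035e-01,
         9.34741480e+02],
       [ 0.00000000e+00,  0.00000000e+00,  0.00000000e+00,
         1.00000000e+00]])}
scene {'fx': 521.0453384262048, 'fy': 521.0453384262048, 'cx': 330.3196612374755, 'cy': 241.9137943283563, 'world_from_camera': array([[ 7.09844217e-01,  5.77130493e-01, -4.03784078e-01,
         8.60831139e+02],
       [ 7.04358440e-01, -5.82124069e-01,  4.06215161e-01,
        -3.34410512e+02],
       [-6.13274146e-04, -5.72758206e-01, -8.19724137e-01,
         7.40238704e+02],
       [ 0.00000000e+00,  0.00000000e+00,  0.00000000e+00,
         1.00000000e+00]])}
```

View pics/top0.png

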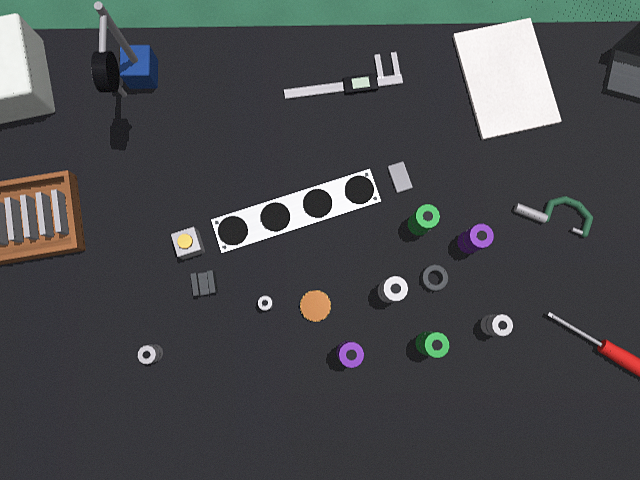

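View pics/scene0.png

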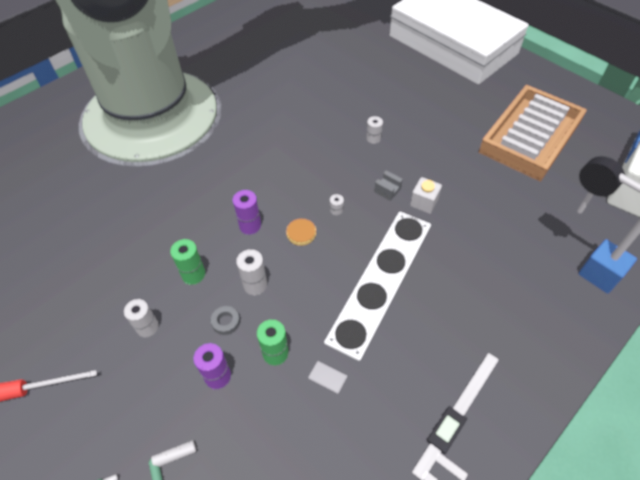

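The top view has +x up and +y left. The zero block is at (186,242), which is pad_a's end.

| Item | Pixel (top view) | Status |
|---|---|---|
| master_1 | (265,303) | steel candidate |
| master_2 | (148,354) | steel candidate |
| master_3 | (501,325) | steel candidate |
| master_4 | (395,289) | steel candidate |
| Green cylinders | (427,216), (436,345) | lookalikes, rejected |
| Purple cylinders | (481,236), (351,355) | lookalikes, rejected |
| Dark ring | (434,278) | rejected |
| Amber flat | (315,306) | must not be moved |

Next I'll take close crops to check these.

```bash
python3 - <<'E'
import cv2
t=cv2.imread("pics/top0.png");s=cv2.imread("pics/scene0.png")
cv2.imwrite("pics/c1.png",cv2.resize(t[160:380,130:395],None,fx=3,fy=2.7,interpolation=cv2.INTER_CUBIC)[:594,:795])
cv2.imwrite("pics/c2.png",cv2.resize(t[200:380,330:530],None,fx=3,fy=3,interpolation=cv2.INTER_CUBIC))
cv2.imwrite("pics/c3.png",cv2.resize(s[100:370,110:450],None,fx=2.2,fy=2.2,interpolation=cv2.INTER_CUBIC))
E
```

```text
(no output)
```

View pics/c1.png

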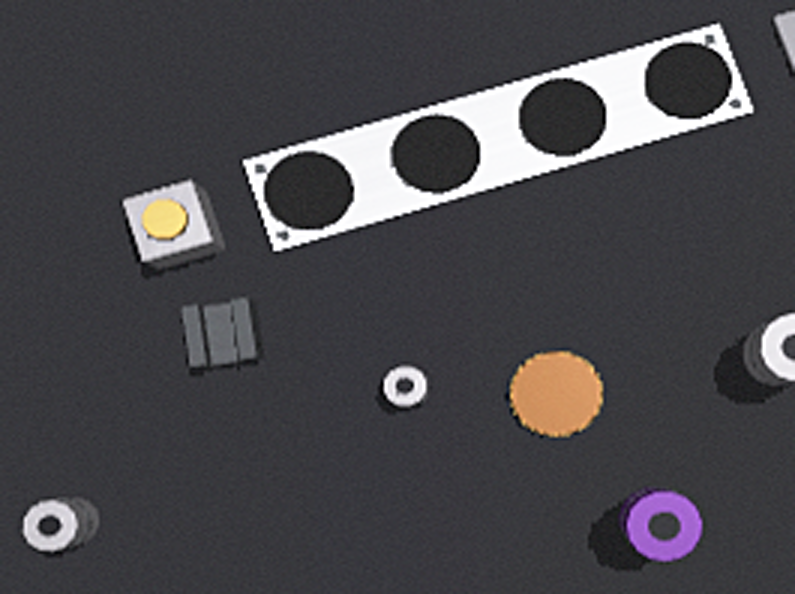

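View pics/c2.png

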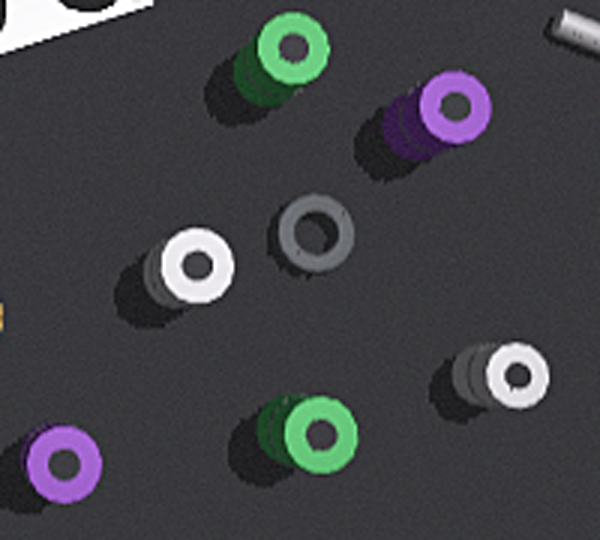

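View pics/c3.png

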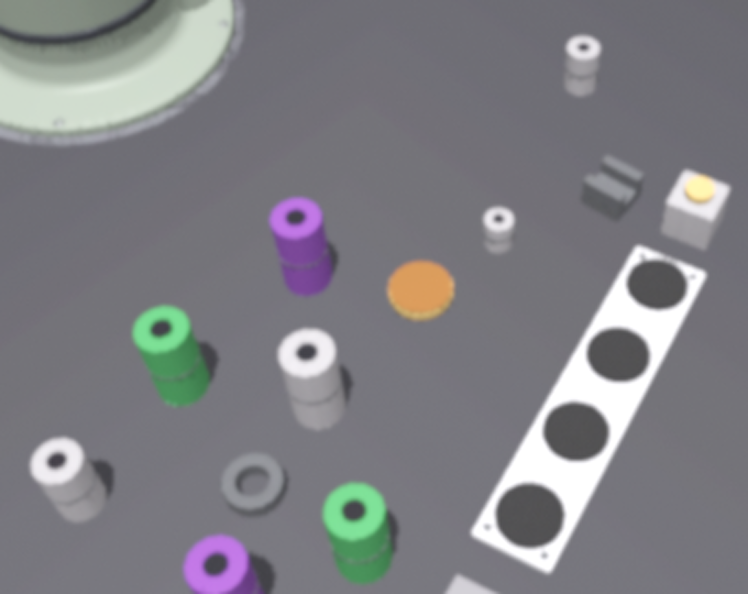

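The crops show the four bright cylinders with a bore and a midline: m1 c1(405,386), m2 c1(50,525), m4 c2(197,265) and m3 c2(518,376). Their diameters rise in that order. The pad centres, the flat and the coloured lookalikes are clearly separated from them.

```bash
cat > geo.py <<'E'
import numpy as np
from cell import ctrl,cams
def ray(n,u,v,c=None):
    c=c or cams.get_calibration(n);T=c["world_from_camera"]
    d=T[:3,:3]@[(u-c["cx"])/c["fx"],(v-c["cy"])/c["fy"],1];return T[:3,3],d/np.linalg.norm(d)
def tri(r):
    A=sum(np.eye(3)-np.outer(d,d) for o,d in r);b=sum((np.eye(3)-np.outer(d,d))@o for o,d in r)
    p=np.linalg.solve(A,b);return p,max(np.linalg.norm(np.cross(p-o,d)) for o,d in r)
def atz(r,z):
    o,d=r;return (o+d*(z-o[2])/d[2])[:2]
E
python3 - <<'E'
from geo import *
c1=lambda x,y:(130+(x+.5)/3-.5,160+(y+.5)/2.7-.5)
c2=lambda x,y:(330+(x+.5)/3-.5,200+(y+.5)/3-.5)
c3=lambda x,y:(110+(x+.5)/2.2-.5,100+(y+.5)/2.2-.5)
L=dict(m1=(c1(405,386),c3(498,218),30),m2=(c1(50,525),c3(584,47),45),m3=(c2(518,376),c3(57,460),60),m4=(c2(197,265),c3(307,352),75),
pa=(c1(308,190),c3(657,285),10),pb=(c1(435,153),c3(618,354),10),pc=(c1(562,117),c3(576,431),10),pd=(c1(688,80),c3(530,515),10),
flat=(c1(556,393),c3(421,288),12),btn=(c1(164,219),c3(700,188),48),gA=(c2(293,48),c3(353,510),75),gB=(c2(321,434),c3(160,328),75),pA=(c2(455,107),c3(216,563),75),pB=(c2(64,464),c3(296,217),75),ring=(c2(316,233),c3(253,482),15),vb=(c1(220,333),c3(613,185),20))
for k,(a,b,z) in L.items():
    r=[ray("top",*a),ray("scene",*b)];p,e=tri(r)
    print(k,p.round(1),"err",round(e,1),"top@z",atz(r[0],z).round(1),"scene@z",atz(r[1],z).round(1))
E
```

```text
m1 [454.1  90.1  31.6] err 0.5 top@z [454.4  90.6] scene@z [452.9  90.6]
m2 [379.  274.3  45.5] err 0.1 top@z [379.  274.5] scene@z [378.6 274.7]
m3 [ 408.5 -282.6   61.3] err 0.2 top@z [ 408.3 -283.2] scene@z [ 407.7 -282.4]
m4 [ 469.7 -115.2   76.1] err 0.3 top@z [ 469.9 -115.1] scene@z [ 468.9 -115. ]
pa [577.9 144.5   7.1] err 0.7 top@z [577.9 144.7] scene@z [578.6 142. ]
pb [599.4  72.8   8.5] err 0.9 top@z [599.7  73.4] scene@z [599.4  71.2]
pc [621.1   0.9   8. ] err 0.5 top@z [621.    1.3] scene@z [ 6.214e+02 -4.000e-01]
pd [643.2 -71.4   9.2] err 0.3 top@z [643.3 -71. ] scene@z [643.3 -71.9]
flat [448.5   8.9  10. ] err 0.3 top@z [448.6   9.2] scene@z [449.4   7.7]
btn [555.7 216.2  47.3] err 0.3 top@z [555.9 216.3] scene@z [555.9 215.3]
gA [ 581.9 -171.4   76.6] err 0.7 top@z [ 582.6 -171.2] scene@z [ 580.9 -171.6]
gB [ 381.9 -174.7   76.8] err 0.6 top@z [ 382.2 -174.6] scene@z [ 380.2 -174.7]
pA [ 548.8 -254.5   77.1] err 0.1 top@z [ 549.1 -255.1] scene@z [ 547.7 -254.3]
pB [371.  -42.9  76. ] err 0.2 top@z [371.1 -42.8] scene@z [370.1 -42.6]
ring [ 489.3 -191.9   14.1] err 0.1 top@z [ 489.2 -191.7] scene@z [ 489.9 -192. ]
vb [489.3 191.5  17.6] err 0.6 top@z [489.5 191.6] scene@z [490.1 189.2]
```

Triangulated heights match the text to within 3 mm, and the points are consistent between views. I'll use one tool yaw for everything, closing across the row at 16.8°, and start with master_2.

Request:
servo_tool --pt "0.15 -0.2 0 0 0 -0.2 1" --pt "0.3 -0.4 0 0 0 -0.4 1" --pt "0.4 -0.6 0 0 0 -0.6 1" --pt "0.5 -0.8 0 0 0 -0.8 1" --pt "0.5 -0.8 0 0 0 -0.9 1"

```text
time: 0.72
position: [335.2, 354.5, 231.3]
orientation: [0.0, 0.485, 0.875, -0.0]
wrist_force: [-0.0, 0.9, 0.1]
grip_width: 85.4
finger_force: 0.0
```

Request:
servo_tool --pt "0.05 -0.1 -0.1 0 0 -0.1 0.8" --pt "0.1 -0.2 -0.2 0 0 -0.25 0.8" --pt "0.15 -0.277 -0.3 0 0 -0.346 0.8" --pt "0.15 -0.277 -0.333 0 0 -0.346 0.8" --pt "0.15 -0.277 -0.333 0 0 -0.346 0.8"

```text
time: 1.35
position: [378.6, 274.7, 131.0]
orientation: [-0.0, 0.596, 0.803, -0.001]
wrist_force: [0.9, 0.5, 1.5]
grip_width: 68.4
finger_force: 0.0
```

```bash
python3 - <<'E'
from geo import *
import cv2
cv2.imwrite("pics/w1.png",cams.snapshot("wrist"))
c=cams.get_calibration("wrist");print(c)
T=np.linalg.inv(c["world_from_camera"])
for p in ([379,274.3,45],[379,274.3,0]):
    q=T[:3,:3]@p+T[:3,3];print(c["fx"]*q[0]/q[2]+c["cx"],c["fy"]*q[1]/q[2]+c["cy"])
E
```

```text
{'fx': 418.8062187874758, 'fy': 418.8062187874758, 'cx': 322.54663508826127, 'cy': 233.98439962083256, 'world_from_camera': array([[ 9.56760216e-01,  2.79801569e-01,  7.95045294e-02,
         3.58800858e+02],
       [ 2.90876039e-01, -9.19374424e-01, -2.64842970e-01,
         3.42138243e+02],
       [-1.00904760e-03,  2.76517180e-01, -9.61008445e-01,
         2.74644605e+02],
       [ 0.00000000e+00,  0.00000000e+00,  0.00000000e+00,
         1.00000000e+00]])}
322.2414816178339 241.8629732714648
322.3551053945313 222.27965163026505
```

View pics/w1.png

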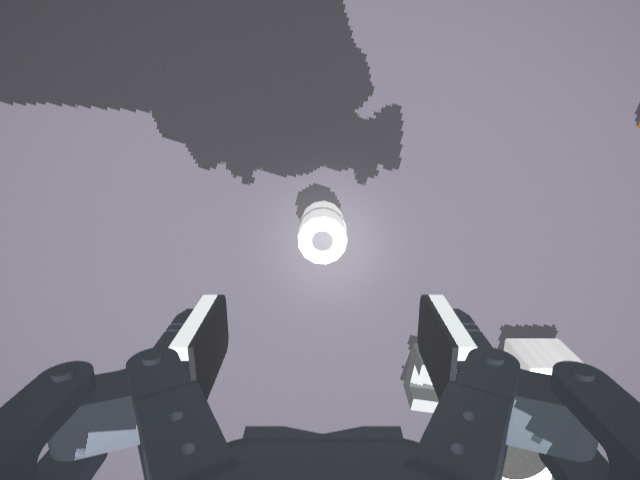

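The wrist view shows master_2's bore at (322,241), against a prediction of (322,242), so the measurements hold. Descending to grip.

Request:
servo_tool --pt "0 0 -0.15 0 0 0 0.8" --pt "0 0 -0.3 0 0 0 0.8" --pt "0 0 -0.38 0 0 0 0.8" --pt "0 0 -0.41 0 0 0 0.8" --pt "0 0 -0.41 0 0 0 0.8"

```text
time: 2.02
position: [379.1, 274.8, 8.9]
orientation: [-0.0, 0.596, 0.803, 0.0]
wrist_force: [0.4, 0.7, -0.0]
grip_width: 68.6
finger_force: 0.0
```

Request:
servo_tool --pt "0 0 0 0 0 0 0" --pt "0 0 0 0 0 0 0" --pt "0 0 0 0 0 0 0" --pt "0 0 0 0 0 0 0" --pt "0 0 0 0 0 0 0"

```text
time: 2.65
position: [379.3, 274.6, 9.3]
orientation: [0.0, 0.596, 0.803, 0.001]
wrist_force: [-2.7, -0.7, 13.9]
grip_width: 26.4
finger_force: 58.0
```

Request:
servo_tool --pt "0 0 0 0 0 0 0" --pt "0 0 0.05 0 0 0 0" --pt "0 0 0.12 0 0 0 0" --pt "0 0 0.2 0 0 0 0" --pt "0 0 0.25 0 0 0 0"

```text
time: 3.28
position: [379.2, 274.5, 85.1]
orientation: [0.0, 0.596, 0.803, 0.001]
wrist_force: [0.3, 0.4, -1.8]
grip_width: 26.4
finger_force: 59.0
```

Request:
servo_tool --pt "0.12 -0.11 0 0 0 0 0" --pt "0.27 -0.25 0 0 0 0 0" --pt "0.42 -0.385 0 0 0 0 0" --pt "0.57 -0.52 0 0 0 0 0" --pt "0.69 -0.63 0 0 0 0 0"

```text
time: 3.9
position: [587.4, 83.0, 83.8]
orientation: [0.0, 0.597, 0.803, -0.0]
wrist_force: [-0.1, 0.5, -1.9]
grip_width: 26.5
finger_force: 59.2
```

Request:
servo_tool --pt "0.045 -0.041 0 0 0 0 0" --pt "0.045 -0.041 -0.04 0 0 0 0" --pt "0.045 -0.041 -0.1 0 0 0 0" --pt "0.045 -0.041 -0.15 0 0 0 0" --pt "0.045 -0.041 -0.18 0 0 0 0"

```text
time: 4.53
position: [598.6, 73.5, 28.0]
orientation: [-0.001, 0.596, 0.803, -0.001]
wrist_force: [-0.0, -0.1, -1.2]
grip_width: 26.5
finger_force: 59.2
```

Request:
servo_tool --pt "0 0 -0.015 0 0 0 0" --pt "0 0 -0.025 0 0 0 0" --pt "0 0 -0.032 0 0 0 0" --pt "0 0 -0.032 0 0 0 0" --pt "0 0 -0.032 0 0 0 0"

```text
time: 5.15
position: [599.6, 72.9, 20.0]
orientation: [0.0, 0.596, 0.803, 0.0]
wrist_force: [0.1, -0.1, -1.0]
grip_width: 26.5
finger_force: 59.2
```

Request:
servo_tool --pt "0 0 -0.002 0 0 0 0" --pt "0 0 -0.003 0 0 0 0.4" --pt "0 0 -0.003 0 0 0 0.6" --pt "0 0 -0.003 0 0 0 0.8" --pt "0 0 -0.003 0 0 0 0.8"

```text
time: 5.78
position: [599.5, 72.9, 18.9]
orientation: [0.0, 0.596, 0.803, 0.0]
wrist_force: [-0.3, 0.8, -1.0]
grip_width: 68.4
finger_force: 0.0
```

Request:
servo_tool --pt "0 0 0.05 0 0 0 0.8" --pt "0 0 0.15 0 0 0 0.8" --pt "0 0 0.25 0 0 0 0.8" --pt "0 0 0.35 0 0 0 0.8" --pt "0 0 0.4 0 0 0 0.8"

```text
time: 6.4
position: [600.1, 72.9, 141.2]
orientation: [0.001, 0.596, 0.803, 0.001]
wrist_force: [-0.2, -0.2, -0.8]
grip_width: 68.6
finger_force: 0.0
```

```bash
python3 - <<'E'
from geo import *
import cv2
a=cams.snapshot("wrist");b=cams.snapshot("scene")
cv2.imwrite("pics/w2.png",np.hstack([cv2.resize(a,(400,300)),cv2.resize(b[150:370,300:470],(400,518))[:300]]))
E
```

```text
(no output)
```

View pics/w2.png

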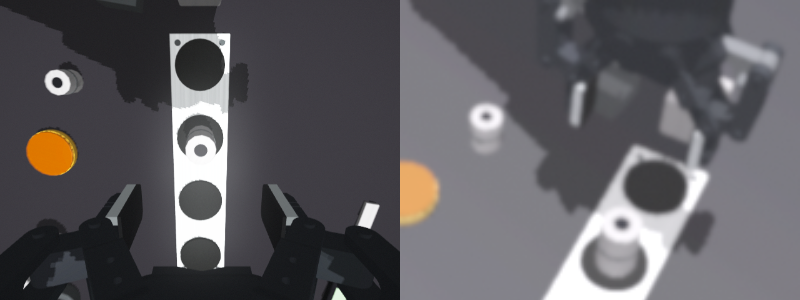

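master_2 stands upright and centred on pad_b. Next is master_1.

Request:
servo_tool --pt "-0.13 0.015 0 0 0 0 0.8" --pt "-0.3 0.035 0 0 0 0 0.8" --pt "-0.45 0.054 -0.05 0 0 0 0.8" --pt "-0.485 0.058 -0.15 0 0 0 0.8" --pt "-0.485 0.058 -0.25 0 0 0 0.8"

```text
time: 7.12
position: [452.8, 90.5, 62.7]
orientation: [-0.0, 0.596, 0.803, -0.0]
wrist_force: [0.4, 0.4, -0.2]
grip_width: 68.3
finger_force: 0.0
```

Request:
servo_tool --pt "0 0 -0.12 0 0 0 0.8" --pt "0 0 -0.18 0 0 0 0.8" --pt "0 0 -0.2 0 0 0 0.8" --pt "0 0 -0.205 0 0 0 0.8" --pt "0 0 -0.205 0 0 0 0.8"

```text
time: 7.75
position: [454.2, 90.4, 2.8]
orientation: [0.0, 0.596, 0.803, 0.0]
wrist_force: [-0.7, -0.6, -0.3]
grip_width: 68.6
finger_force: 0.0
```

Request:
servo_tool --pt "0 0 0 0 0 0 0" --pt "0 0 0 0 0 0 0" --pt "0 0 0 0 0 0 0" --pt "0 0 0 0 0 0 0" --pt "0 0 0 0 0 0 0"

```text
time: 8.38
position: [454.1, 90.4, 2.8]
orientation: [0.0, 0.596, 0.803, 0.0]
wrist_force: [-1.4, 0.0, 11.3]
grip_width: 21.3
finger_force: 58.2
```

Request:
servo_tool --pt "0 0 0 0 0 0 0" --pt "0 0 0.05 0 0 0 0" --pt "0 0 0.12 0 0 0 0" --pt "0 0 0.2 0 0 0 0" --pt "0 0 0.25 0 0 0 0"

```text
time: 9.0
position: [454.3, 90.4, 79.0]
orientation: [0.0, 0.596, 0.803, 0.001]
wrist_force: [0.3, 0.5, -0.9]
grip_width: 21.0
finger_force: 58.7
```

Request:
servo_tool --pt "0.08 0.035 0 0 0 0 0" --pt "0.2 0.087 0 0 0 0 0" --pt "0.32 0.139 0 0 0 0 0" --pt "0.4 0.174 0 0 0 0 0" --pt "0.413 0.18 -0.04 0 0 0 0"

```text
time: 9.62
position: [579.2, 145.1, 65.8]
orientation: [0.001, 0.596, 0.803, 0.001]
wrist_force: [-0.1, -0.6, -1.4]
grip_width: 20.7
finger_force: 58.8
```

Request:
servo_tool --pt "0 0 -0.06 0 0 0 0" --pt "0 0 -0.12 0 0 0 0" --pt "0 0 -0.15 0 0 0 0" --pt "0 0 -0.165 0 0 0 0" --pt "0 0 -0.172 0 0 0 0"

```text
time: 10.25
position: [577.9, 144.2, 13.8]
orientation: [0.0, 0.596, 0.803, 0.0]
wrist_force: [1.0, -0.5, -0.1]
grip_width: 20.6
finger_force: 58.8
```

Request:
servo_tool --pt "0 0 -0.002 0 0 0 0" --pt "0 0 -0.003 0 0 0 0" --pt "0 0 -0.003 0 0 0 0.4" --pt "0 0 -0.003 0 0 0 0.6" --pt "0 0 -0.003 0 0 0 0.8"

```text
time: 10.88
position: [577.9, 144.3, 13.0]
orientation: [0.0, 0.596, 0.803, 0.0]
wrist_force: [-0.1, -0.3, 0.3]
grip_width: 67.4
finger_force: 0.0
```

Request:
servo_tool --pt "0 0 0 0 0 0 0.8" --pt "0 0 0.1 0 0 0 0.8" --pt "0 0 0.25 0 0 0 0.8" --pt "0 0 0.35 0 0 0 0.8" --pt "0 0 0.4 0 0 0 0.8"

```text
time: 11.5
position: [578.4, 144.4, 134.4]
orientation: [0.0, 0.596, 0.803, 0.001]
wrist_force: [1.4, 1.2, 0.1]
grip_width: 68.0
finger_force: 0.0
```

```bash
python3 - <<'E'
from geo import *
import cv2
a=cams.snapshot("wrist");b=cams.snapshot("scene")
cv2.imwrite("pics/w3.png",np.hstack([cv2.resize(a,(400,300)),cv2.resize(b[150:370,300:470],(400,518))[:300]]))
E
```

```text
(no output)
```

View pics/w3.png

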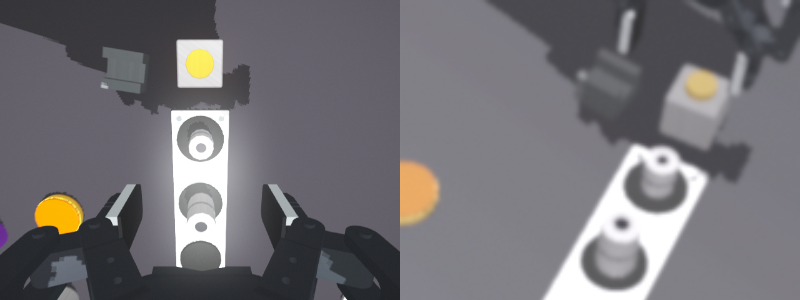

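master_1 is upright and centred on pad_a, beside the zero block. Next is master_4.

Request:
servo_tool --pt "-0.05 -0.13 0 0 0 0 0.9" --pt "-0.13 -0.31 0 0 0 0 0.9" --pt "-0.21 -0.5 0 0 0 0 0.9" --pt "-0.285 -0.685 0 0 0 0 0.9" --pt "-0.361 -0.865 0 0 0 0 0.9"

```text
time: 12.22
position: [468.1, -116.7, 131.8]
orientation: [-0.001, 0.596, 0.803, -0.0]
wrist_force: [1.1, -0.6, -0.6]
grip_width: 76.8
finger_force: 0.0
```

Request:
servo_tool --pt "0 0 -0.02 0 0 0 0.9" --pt "0 0 -0.15 0 0 0 0.9" --pt "0 0 -0.28 0 0 0 0.9" --pt "0 0 -0.34 0 0 0 0.9" --pt "0 0 -0.35 0 0 0 0.9"

```text
time: 12.85
position: [468.6, -114.3, 26.0]
orientation: [-0.002, 0.596, 0.803, -0.001]
wrist_force: [0.1, -0.7, -0.2]
grip_width: 77.0
finger_force: 0.0
```

Request:
servo_tool --pt "0 0 0 0 0 0 0.8" --pt "0 0 0 0 0 0 0" --pt "0 0 0 0 0 0 0" --pt "0 0 0 0 0 0 0" --pt "0 0 0 0 0 0 0"

```text
time: 13.48
position: [470.0, -115.2, 28.7]
orientation: [0.0, 0.596, 0.803, 0.0]
wrist_force: [-2.2, 0.5, 8.8]
grip_width: 36.5
finger_force: 58.9
```

Request:
servo_tool --pt "0 0 0 0 0 0 0" --pt "0 0 0.05 0 0 0 0" --pt "0 0 0.15 0 0 0 0" --pt "0 0 0.25 0 0 0 0" --pt "0 0 0.3 0 0 0 0"

```text
time: 14.1
position: [470.1, -115.2, 120.0]
orientation: [0.001, 0.596, 0.803, 0.001]
wrist_force: [0.5, 0.5, -3.7]
grip_width: 36.4
finger_force: 60.5
```

Request:
servo_tool --pt "0.1 0.025 0 0 0 0 0" --pt "0.25 0.063 0 0 0 0 0" --pt "0.4 0.1 0 0 0 0 0" --pt "0.52 0.131 0 0 0 0 0" --pt "0.579 0.146 0 0 0 0 0"

```text
time: 14.72
position: [644.6, -70.3, 117.6]
orientation: [-0.0, 0.596, 0.803, 0.0]
wrist_force: [-0.6, -0.7, -3.8]
grip_width: 36.4
finger_force: 60.8
```

Request:
servo_tool --pt "0 0 -0.03 0 0 0 0" --pt "0 0 -0.1 0 0 0 0" --pt "0 0 -0.18 0 0 0 0" --pt "0 0 -0.23 0 0 0 0" --pt "0 0 -0.25 0 0 0 0"

```text
time: 15.35
position: [642.6, -71.6, 42.1]
orientation: [-0.001, 0.596, 0.803, -0.0]
wrist_force: [-0.2, -0.4, -3.0]
grip_width: 37.1
finger_force: 60.8
```

Request:
servo_tool --pt "0 0 -0.008 0 0 0 0" --pt "0 0 -0.013 0 0 0 0" --pt "0 0 -0.015 0 0 0 0" --pt "0 0 -0.015 0 0 0 0.5" --pt "0 0 -0.015 0 0 0 0.7"

```text
time: 15.98
position: [643.6, -71.4, 38.8]
orientation: [0.0, 0.596, 0.803, 0.0]
wrist_force: [-0.1, -0.0, 0.3]
grip_width: 58.7
finger_force: 0.0
```

Request:
servo_tool --pt "0 0 0 0 0 0 0.9" --pt "0 0 0 0 0 0 0.9" --pt "0 0 0.1 0 0 0 0.9" --pt "0 0 0.25 0 0 0 0.9" --pt "0 0 0.35 0 0 0 0.9"

```text
time: 16.6
position: [643.7, -71.5, 145.3]
orientation: [0.001, 0.596, 0.803, 0.0]
wrist_force: [-0.1, 0.2, -0.2]
grip_width: 77.0
finger_force: 0.0
```

```bash
python3 - <<'E'
from geo import *
import cv2
a=cams.snapshot("wrist");b=cams.snapshot("scene")
cv2.imwrite("pics/w4.png",np.hstack([cv2.resize(a,(400,300)),cv2.resize(b[150:380,100:440],(400,300))]))
E
```

```text
(no output)
```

View pics/w4.png

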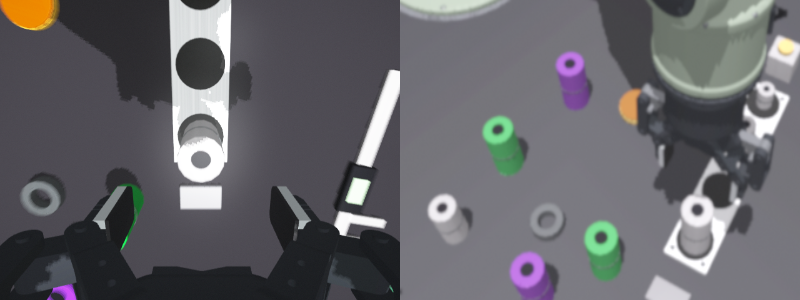

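master_4 is upright and centred on pad_d. Next is master_3.

Request:
servo_tool --pt "-0.1 -0.09 0 0 0 0 0.9" --pt "-0.24 -0.216 0 0 0 0 0.9" --pt "-0.39 -0.35 0 0 0 0 0.9" --pt "-0.54 -0.485 0 0 0 0 0.9" --pt "-0.69 -0.62 0 0 0 0 0.9"

```text
time: 17.32
position: [434.6, -258.4, 143.0]
orientation: [-0.0, 0.596, 0.803, -0.0]
wrist_force: [1.3, -1.9, -0.3]
grip_width: 77.2
finger_force: 0.0
```

Request:
servo_tool --pt "-0.093 -0.084 0 0 0 0 0.9" --pt "-0.093 -0.084 -0.03 0 0 0 0.9" --pt "-0.093 -0.084 -0.12 0 0 0 0.9" --pt "-0.093 -0.084 -0.22 0 0 0 0.9" --pt "-0.093 -0.084 -0.32 0 0 0 0.9"

```text
time: 17.95
position: [409.1, -281.7, 45.9]
orientation: [-0.0, 0.596, 0.803, 0.0]
wrist_force: [1.1, 0.2, 0.1]
grip_width: 76.9
finger_force: 0.0
```

Request:
servo_tool --pt "0 0 -0.08 0 0 0 0.9" --pt "0 0 -0.09 0 0 0 0.8" --pt "0 0 -0.09 0 0 0 0.4" --pt "0 0 -0.09 0 0 0 0" --pt "0 0 -0.09 0 0 0 0"

```text
time: 18.58
position: [409.0, -282.7, 21.4]
orientation: [0.001, 0.596, 0.803, 0.0]
wrist_force: [-0.8, -0.0, 5.8]
grip_width: 31.5
finger_force: 58.9
```

Request:
servo_tool --pt "0 0 0 0 0 0 0" --pt "0 0 0 0 0 0 0" --pt "0 0 0.05 0 0 0 0" --pt "0 0 0.15 0 0 0 0" --pt "0 0 0.25 0 0 0 0"

```text
time: 19.2
position: [408.4, -282.6, 97.4]
orientation: [0.0, 0.596, 0.803, 0.0]
wrist_force: [0.2, 0.2, -1.0]
grip_width: 31.9
finger_force: 59.7
```

Request:
servo_tool --pt "0.06 0.08 0.05 0 0 0 0" --pt "0.15 0.2 0.1 0 0 0 0" --pt "0.26 0.347 0.1 0 0 0 0" --pt "0.38 0.507 0.1 0 0 0 0" --pt "0.5 0.667 0.1 0 0 0 0"

```text
time: 19.82
position: [559.5, -80.8, 127.0]
orientation: [0.001, 0.596, 0.803, 0.0]
wrist_force: [1.2, -0.4, -2.5]
grip_width: 31.8
finger_force: 59.8
```

Request:
servo_tool --pt "0.1 0.133 0 0 0 0 0" --pt "0.18 0.239 0 0 0 0 0" --pt "0.209 0.278 0 0 0 0 0" --pt "0.209 0.278 -0.04 0 0 0 0" --pt "0.209 0.278 -0.12 0 0 0 0"

```text
time: 20.45
position: [620.8, -0.7, 89.6]
orientation: [0.001, 0.597, 0.802, 0.0]
wrist_force: [-0.4, -0.5, -3.8]
grip_width: 31.0
finger_force: 60.0
```

Request:
servo_tool --pt "0 0 -0.08 0 0 0 0" --pt "0 0 -0.14 0 0 0 0" --pt "0 0 -0.175 0 0 0 0" --pt "0 0 -0.185 0 0 0 0" --pt "0 0 -0.192 0 0 0 0"

```text
time: 21.08
position: [621.4, 0.8, 32.2]
orientation: [0.0, 0.596, 0.803, 0.0]
wrist_force: [-0.5, 0.1, -2.6]
grip_width: 31.6
finger_force: 60.0
```

Request:
servo_tool --pt "0 0 -0.003 0 0 0 0" --pt "0 0 -0.003 0 0 0 0" --pt "0 0 -0.003 0 0 0 0.5" --pt "0 0 -0.003 0 0 0 0.8" --pt "0 0 -0.003 0 0 0 0.9"

```text
time: 21.7
position: [621.2, 0.9, 30.9]
orientation: [0.0, 0.596, 0.803, 0.0]
wrist_force: [-0.1, -0.4, 1.0]
grip_width: 76.2
finger_force: 0.0
```

Request:
servo_tool --pt "0 0 0 0 0 0 0.9" --pt "0 0 0.1 0 0 0 0.9" --pt "0 0 0.25 0 0 0 0.9" --pt "0 0 0.4 0 0 0 0.9" --pt "0 0 0.5 0 0 0 0.9"

```text
time: 22.32
position: [621.5, 0.8, 183.1]
orientation: [0.001, 0.596, 0.803, 0.001]
wrist_force: [-0.7, -0.4, -0.0]
grip_width: 76.9
finger_force: 0.0
```

Request:
servo_tool --pt "-0.1 0.1 0.1 0 0 0 0.9" --pt "-0.2 0.3 0.1 0 0 0 0.9" --pt "-0.3 0.5 0.1 0 0 0 0.9" --pt "-0.4 0.7 0.1 0 0 0 0.9" --pt "-0.4 0.8 0.1 0 0 0 0.9"

```text
time: 22.95
position: [499.3, 243.4, 211.2]
orientation: [-0.0, 0.595, 0.803, 0.0]
wrist_force: [0.7, -0.5, 0.2]
grip_width: 76.5
finger_force: 0.0
```

```bash
python3 - <<'E'
from geo import *
import cv2
a=cams.snapshot("top");b=cams.snapshot("scene")
cv2.imwrite("pics/f.png",np.hstack([cv2.resize(a[150:330,170:410],(400,300)),cv2.resize(b[170:380,280:450],(400,494))]) if 0 else np.hstack([cv2.resize(a[150:330,170:410],(400,300)),cv2.resize(b[150:375,200:500],(400,300))]))
E
```

```text
(no output)
```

View pics/f.png

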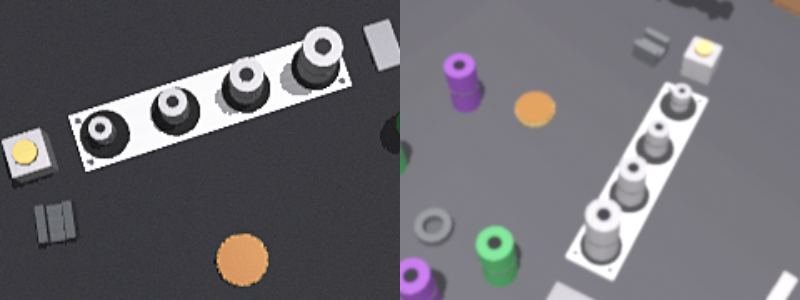

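Both views show all four cylinders upright on their pads in rising order from the zero block. The bores are at (100,128), (173,102), (246,76) and (323,47) in the left crop, and the flat is in place. I'll check the centring numerically before handing in.

```bash
python3 - <<'E'
from geo import *
P=[(577.9,144.3),(599.4,73),(621.1,.9),(643.2,-71.4)]
ok=True
for (x,y),h,p in zip([(100,128),(173,102),(246,76),(323,47)],[40,55,70,85],P):
    e=atz(ray("top",170+x*.6,150+y*.6),h)-p;print(e.round(1));ok&=np.hypot(*e)<6
if ok: print(ctrl.sign_off())
E
```

```text
[0.4 0.1]
[ 0.  -0.9]
[-1.   0.4]
[-0.2 -0.4]
the job is handed in; nothing more can be done
None
```

All four setting cylinders stand upright within about 1 mm of their pad centres, smallest on pad_a beside the zero block to largest on pad_d, the optical flat is where it was, and the job was handed in at about 23 s; no verdict came back.

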